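# Lock the digester's toggle clamp with the extension bar

### The job

Lock the digester's door: take the yellow extension bar off its hook and lay it flat on the black rubber mat, channel side down, and let go; then take it again near its ring end, set its channel down over the red clamp lever and swing the lever past its dead point until it is fully closed. Lift the bar off and lay it flat on the mat again, channel side down. Move the lever only with the bar, never with the gripper, and leave the glassware and the tube rack standing where they are.

Things in the scene. Friction and masses are not known exactly. Their poses are not given: they have to be found in the camera images.
- bar: Extension bar, about 0.2 kg, 264 mm long, 48 mm high, x along it from ring end to channel head, z its top side; origin on its middle line in the plane of its underside, on which it rests when laid flat. Mass centre near x = 4 mm. Starts hanging by its ring on the hook: x down, y along the hook to its tip, z sideways. Yellow shaft 16 wide (y), 20 high, from x = -95 to 45, middle at z = 30 mm
- bar_eye (a point): centre of the bar's steel ring (bar frame -115, 0, 24 mm): hole of 13 to 14 mm radius running along the bar's y, outer radius 24 mm, 10 mm thick
- bar_grip (a point): middle of the bar's yellow shaft near the ring end (bar frame -60, 0, 30 mm): where to hold it to swing the lever
- bar_channel (a point): point in the bar's channel (bar frame 58, 0, 26 mm), brought to the lever's tip when the bar sits on the lever. Steel channel head: x = 45 to 125 mm, 30 mm wide outside, 22 inside, open below (-z) and at the far end, walls 34 mm deep, roof z = 34 to 40 mm, shut by a wall at x = 45 to 51 mm
- stand: Fixed hook stand, z up, origin on the bench under the hanging place. A round rod of 4 mm radius at height 285 mm runs along -x from a post (radius 8 mm, at x = 125 mm, 330 mm high) to x = -28 mm, where it is turned up 6 mm. Foot plate 100 x 140 x 12 mm centred at x = 105 mm
- hook_tip (a point): top of the upturned tip of the hook (stand frame -28, 0, 295 mm). The ring must be lifted 8 to 16 mm (more than 18 mm is too much: the ring's lower inside meets the rod), then drawn off along -x of the stand
- mat: Fixed black rubber mat, 170 (x) x 320 (y) x 4 mm, origin at the centre of its underside
- clamp_lever (a joint): Angle of the clamp lever about its vertical axis, growing anticlockwise seen from above: 0 = open, 0.95 rad = dead point, 1.2 rad = fully closed, at the stop. A spring pushes it back towards open before the dead point (up to 2.5 N m, near 0.45 rad) and snaps it home after it (1.7 N m at the stop)
- pivot (a point): on the lever's vertical axis, at mid-height of the lever, 101 mm above the bench; its x axis points from the pivot to the digester's door
- lever_tip (a point): free end of the red lever, at mid-height (101 mm); x here runs from tip to pivot. The lever is level, 105 mm from pivot to tip, 14 mm wide, 16 mm high, with a hub of 30 mm radius at the pivot on a post of 34 mm radius; it is free below elsewhere
- digester: Fixed steel digester, origin on the bench under the lever's pivot; its case, 130 x 190 mm and 150 mm high, begins 115 mm beyond the pivot along x; base plate 150 mm wide, 12 mm thick, reaching from 45 mm before the pivot to 195 mm beyond. A crank, link and ram lie between pivot and door, up to 137 mm high
- rack: Bystander: loose steel tube rack with four glass tubes, 200 (x) x 80 (y) mm, 132 mm high, origin under its centre
- flask: Bystander: conical glass flask, 82 mm across, 122 mm high, origin under its centre
- beaker: Bystander: glass beaker, 68 mm across, 90 mm high, origin under its centre
- reagent: Bystander: amber reagent bottle, 66 mm across, 130 mm high, origin under its centre

How it is judged:
By the outcome, as a careful person would: the job done as asked, in the order asked, and still so for the second after the job is handed in, with the robot touching nothing.
It also fails if it takes over 70 s, if anything falls off the work surface, if the arm or the gripper's body presses on something with over 40 N, if the wrist force passes 120 N, or if a joint passes its speed limit or range.

### The arm

A 6-joint arm with a two-finger parallel gripper is mounted at the origin on the work surface. World frame = base frame: x ahead of the robot, y to its left, z up, the work surface at z = 0. Lengths are in m, angles in rad, forces in N, time in s.
With the tool pointing down it reaches from about 0.3 to 0.875 m from the base axis. Payload 6.4 kg.
Tool frame: the origin (TCP) lies at the very end of the fingers, on their centre line; the grasp point (between the pads) lies 19 mm behind it; z points along the fingers, y is the line along which they close (so a half turn about z gives the same grasp; the last joint's range is limited). The gripper opens to 85 mm and grips with 20 to 120 N. Pads are 22 mm wide; open, the fingers measure 114 mm over their backs; the gripper's body (76 mm by 85 mm) begins 54 mm behind the grasp point. The pads swing forward as they close: fully open they stand 13 mm farther back than shut.
Start: joints at [1.095, 0.181, 1.607, -0, 1.354, -0.206], TCP at [0.153, 0.554, 0.231] pointing down, gripper open.
Joint ranges: [-2.99, 2.99], [-0.89, 2.07], [0.3, 2.58], [-1.14, 4.28], [0, 2.63], [-3.12, 3.12]. Speed limits (rad/s): [2.57, 2.57, 3.01, 3.14, 3.14, 3.14].

### API

Orientations are given as a unit quaternion [w, x, y, z].
In Python, from bench import telemetry, camera, ctrl, spotter gives the robot as it stands.
- The arm moves only by the tool send_rows, never from a script. Its argument "series" is a list of rows, each a list of 3 entries, a list of its own where there are three numbers: the turn, a rotation vector about the world's x, y, z in degrees, then the shift along the world's x, y, z in mm, then the closure, from -1 (fully open) to 1 (shut), so that 0 is half open. In form: [[[rx, ry, rz], [dx, dy, dz], gripper], ...]. A call has 1 to 10 rows; each row is the pose to reach, as a shift and turn from the pose commanded when the call began; what a row does not reach only later rows make up. A row lasts 1/8 s, in which the tool goes at most 62.5 mm and 10.7 degrees, less where a joint would pass 70% of its speed; a pose out of reach is approached as far as the arm can. A call with a gripper value outside its range is refused whole. The fingers move at their own pace and stop on an object; the grip force is fixed at half the most. Time passes only in rows, so rows that repeat a pose let the fingers close. It gives the time, the measured TCP pose, the force, the opening and the grip force at its end, in the units of the state.
- telemetry.get_obs(): the state, without advancing time (a new reading comes with each control period).
- camera(name): name is "scene" or "top" or "wrist"; returns a dict with "pixels" (420x560x3 uint8, red, green, blue), "camera_matrix" (3x3 intrinsics, pixels), "dist_coeffs" ([k1, k2, p1, p2, k3] as OpenCV has them; the pictures are not rectified), "xyz" and "orientation" of the camera in the world. Camera axes: x right, y up, looking along -z (the intrinsics and any distortion apply to the point x, -y, -z); pixel columns grow to the right and rows downward; lengths in m; the calibration is good to about 2 mm. A picture is of the moment at which its call begins. There is no depth.
- ctrl.hand_in(): hands the job in; it is judged then, once.
Trained networks look in the newest picture that a camera, given by its name, has taken for a name from the list of things; names that differ only in an ending like _2 or _b are one class to them, and where a whole thing is asked for, a point or a joint stands for the part that bears it (a point fixed in the world has none). Each returns a list of dicts, best first, with "conf" (0 to 1); they miss things now and then, are a little off and sometimes report something else, mostly with a low value. They report only what shows in the picture. A call takes as long as a camera call.
- spotter.boxes_of(thing, camera): "xyz" ([x, y, z] in m, in world coordinates, good to about 4 mm: the middle of the surface that is visible of it).
- spotter.landmark_of(thing, camera): "xyz" ([x, y, z] in m, in world coordinates, good to about 4 mm: a listed point, or the origin of a listed thing).
The state is a dict: "time_s": time; "q": joint angles; "dq": joint speeds; "joint_efforts": joint torques, N m; "eef_pos": TCP position; "eef_rot": TCP orientation; "wrist_force": force on the tool from outside, world axes, zero at the start; "torque": the same for the moment, N m; "opening": opening from 0.0 (shut) to 1.0 (fully open); "grasp_force": force on a finger pad.
Only numpy, scipy, OpenCV 4.12 (cv2) and the standard library are available. Lean on these libraries where they do the work, as an engineer would, in place of code of your own. Each camera call takes 0.05 s, during which the arm holds its last target. There are 200 camera calls.

## Working session

There is one attempt and no reset: what is moved stays moved. The work goes in short steps, Python scripts to look and compute and a tool call to move; the robot and the scene stay as the last step left them, time stands still between calls to the robot, and variables do not carry over. Pictures are saved under pics/ and viewed, at most 10 in all, crops included, and the job is handed in when it is done.

Besides the shell and the picture viewer there is one more tool, called after "Emit:" in YAML: its name, and indented under it one key for each argument. send_rows: Moves the arm, as the interface text tells. Its arguments: {"type":"object","properties":{"series":{"type":"array","items":{"type":"array"}}},"required":["series"]}

```bash
mkdir -p pics; ls; cat > h.py <<'E'
import numpy as np, cv2
from scipy.spatial.transform import Rotation as R
from bench import telemetry, camera, ctrl, spotter
def rot(q): return R.from_quat([q[1],q[2],q[3],q[0]])
def snap(n,f=None):
    c=camera(n)
    if f: cv2.imwrite('pics/'+f,c['pixels'][:,:,::-1])
    return c
def proj(c,P):
    p=rot(c['orientation']).inv().apply(np.atleast_2d(P)-np.array(c['xyz']))*[1,-1,-1]
    return cv2.projectPoints(p.reshape(-1,1,3),np.zeros(3),np.zeros(3),np.array(c['camera_matrix'],float),np.array(c['dist_coeffs'],float))[0].reshape(-1,2)
def ray(c,uv):
    u=cv2.undistortPoints(np.array(uv,float).reshape(-1,1,2),np.array(c['camera_matrix'],float),np.array(c['dist_coeffs'],float)).reshape(-1,2)
    d=rot(c['orientation']).apply(np.c_[u[:,0],-u[:,1],-np.ones(len(u))]); return np.array(c['xyz']),d/np.linalg.norm(d,axis=1,keepdims=True)
def atz(c,uv,z):
    o,d=ray(c,uv); return o+d*((z-o[2])/d[:,2:3])
def tri(obs): # [(c,uv)]
    A=np.zeros((3,3));b=np.zeros(3)
    for c,uv in obs:
        o,d=ray(c,[uv]);M=np.eye(3)-np.outer(d[0],d[0]);A+=M;b+=M@o
    return np.linalg.solve(A,b)
E
python3 - <<'E'
from h import *
np.set_printoptions(precision=4,suppress=True)
for n in ['scene','top','wrist']:
    c=snap(n,n+'0.png'); print(n,c['xyz'],c['orientation'],c['camera_matrix'][0][0])
    for t in ['bar','bar_eye','bar_grip','bar_channel','stand','hook_tip','mat','pivot','lever_tip','clamp_lever','digester','rack','flask','beaker','reagent']:
        try:
            l=spotter.landmark_of(t,n); print(t,[(np.round(x['xyz'],4).tolist(),round(x['conf'],2)) for x in l[:2]])
        except Exception as e: print(t,e)
print(telemetry.get_obs())
E
```

```text
pics
scene [1.2186 0.2494 1.2206] [0.5437 0.167  0.2431 0.7857] 440.290644203552
bar [([0.5423, 0.3178, 0.1592], 0.83)]
bar_eye [([0.5452, 0.3442, 0.2743], 0.68)]
bar_grip [([0.5397, 0.3506, 0.2194], 0.7)]
bar_channel [([0.5388, 0.3439, 0.103], 0.75)]
stand [([0.5386, 0.3422, -0.0035], 0.91)]
hook_tip [([0.5137, 0.3482, 0.2888], 0.94), ([0.5365, 0.3495, 0.2213], 0.28)]
mat [([0.5044, 0.0278, 0.0015], 0.8)]
pivot [([0.7204, 0.0114, 0.0992], 0.76), ([0.6323, 0.0796, 0.1006], 0.62)]
lever_tip [([0.6374, 0.077, 0.1026], 0.62)]
clamp_lever it knows: bar, bar_channel, bar_eye, bar_grip, beaker, digester, flask, hook_tip, lever_tip, mat, pivot, rack, reagent, stand
digester [([0.7228, 0.0135, -0.0003], 0.6), ([0.3893, 0.3658, -0.0008], 0.52)]
rack [([0.5516, -0.3488, 0.0002], 0.59)]
flask [([0.3868, -0.3928, 0.003], 0.64), ([0.6827, -0.2326, 0.0017], 0.32)]
beaker [([0.3875, 0.3671, 0.0001], 0.67)]
reagent [([0.6831, -0.2347, 0.0047], 0.77)]
top [0.3879 0.0163 1.1893] [-0.6959 -0.0619  0.0633  0.7127] 417.7142305420592
bar [([0.5403, 0.3155, 0.163], 0.56)]
bar_eye []
bar_grip [([0.5413, 0.3
[... 905 characters left out ...]
lamp_lever it knows: bar, bar_channel, bar_eye, bar_grip, beaker, digester, flask, hook_tip, lever_tip, mat, pivot, rack, reagent, stand
digester []
rack []
flask []
beaker [([0.3862, 0.3678, -0.0007], 0.69)]
reagent []
{'time_s': 2.25, 'q': array([ 1.0947,  0.1808,  1.607 ,  0.    ,  1.3537, -0.2063]), 'dq': array([ 0.001 , -0.0002, -0.0001,  0.0005, -0.0001, -0.0004]), 'joint_efforts': array([ -0.0001, -44.4835, -35.1675,  -0.0003,   0.0008,   0.    ]), 'eef_pos': array([0.1533, 0.5543, 0.2313]), 'eef_rot': array([0.    , 0.1345, 0.9909, 0.    ]), 'wrist_force': array([0.1323, 0.6043, 0.5453]), 'torque': array([ 0.0099, -0.0016, -0.0191]), 'grasp_force': 0.0, 'opening': 1.0017203347754131}
```

View pics/scene0.png

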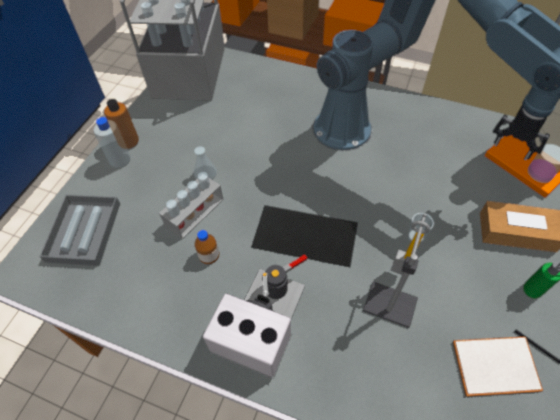

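View pics/top0.png

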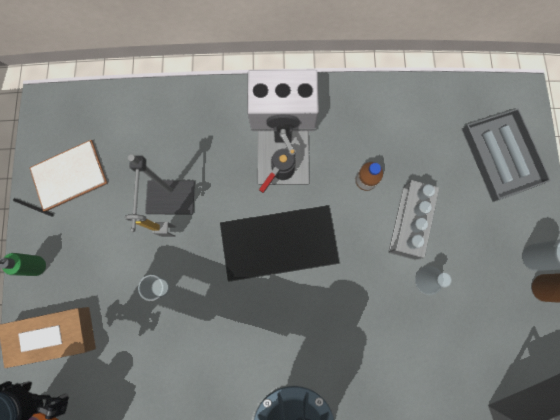

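The scene view shows the bar hanging by its ring at about (420,220), and the red lever at (290,265). In the top view the mat's corners are near (220,222), (330,206), (339,263) and (228,280). The hook rod runs from the post at (137,160) down to about (132,215).

```bash
python3 - <<'E'
from h import *
np.set_printoptions(precision=4,suppress=True)
c=snap('top'); s=snap('scene')
im=c['pixels'].astype(int)
m=(im.max(2)<40).astype(np.uint8); m[:, :200]=0;m[:,360:]=0;m[:195]=0;m[285:]=0
k=max(cv2.findContours(m,0,1)[0],key=cv2.contourArea); r=cv2.minAreaRect(k); b=cv2.boxPoints(r)
w=atz(c,b,.004); print('mat',w,w.mean(0))
print('sides',[np.linalg.norm(w[i]-w[i-1]) for i in range(4)])
# red lever
for C in (c,s):
    h=cv2.cvtColor(C['pixels'],cv2.COLOR_RGB2HSV); rm=((h[...,1]>170)&(h[...,2]>90)&((h[...,0]<5)|(h[...,0]>174))).astype(np.uint8)
    k=[x for x in cv2.findContours(rm,0,1)[0] if cv2.contourArea(x)>30]
    for x in k: print('red',cv2.contourArea(x),cv2.minAreaRect(x),atz(C,cv2.boxPoints(cv2.minAreaRect(x)),.109).round(4).tolist())
print('post',atz(c,[[137,160]],.33),'proj',proj(c,[[.512,.3475,.295],[.5388,.3437,.275],[.7187,.0118,.101]]),proj(s,[[.512,.3475,.295],[.7187,.0118,.101]]))
P=c['pixels'][140:260,95:235]; cv2.imwrite('pics/c1.png',cv2.resize(P[:,:,::-1],None,fx=5,fy=5,interpolation=cv2.INTER_CUBIC))
E
```

```text
mat [[ 0.4984  0.1352  0.004 ]
 [ 0.5249 -0.0379  0.004 ]
 [ 0.437  -0.0506  0.004 ]
 [ 0.4111  0.1206  0.004 ]] [0.4678 0.0418 0.004 ]
sides [np.float64(0.0885517384937), np.float64(0.17515456961341155), np.float64(0.08883233643279352), np.float64(0.17316610936140991)]
red 36.5 ((266.34613037109375, 182.73077392578125), (3.0508511066436768, 18.027755737304688), 33.690067291259766) [[0.6372, 0.0746, 0.109], [0.6776, 0.0473, 0.109], [0.6728, 0.0407, 0.109], [0.6324, 0.0679, 0.109]]
red 65.0 ((298.0, 260.4999694824219), (5.269651889801025, 18.30510711669922), 56.3099365234375) [[0.6738, 0.0373, 0.109], [0.6277, 0.0666, 0.109], [0.6382, 0.0793, 0.109], [0.6839, 0.0499, 0.109]]
post [[0.6584 0.3292 0.33  ]] proj [[131.5702 229.3547]
 [136.8354 218.6343]
 [283.0361 160.1608]] [[424.919  214.2245]
 [274.8009 275.1707]]
```

View pics/c1.png

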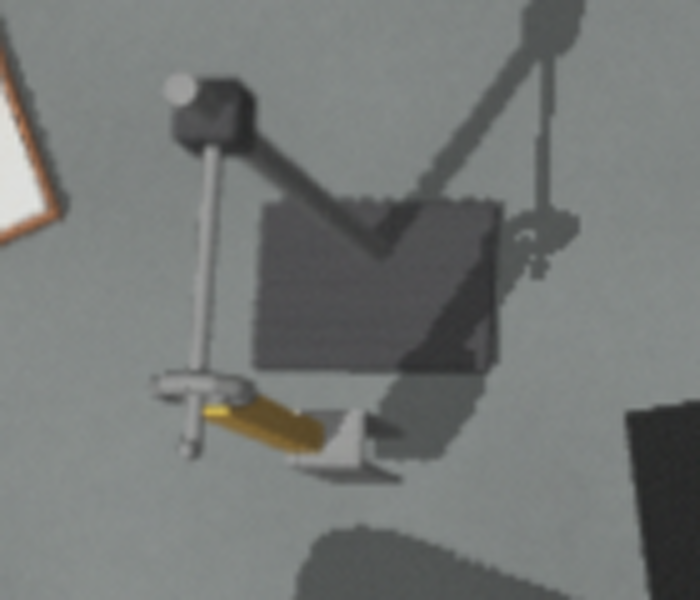

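The crop shows the rod from (210,150) to its tip at (190,450), with the ring around it at about (205,388). The channel head is at (350,445), opening away from the ring, so bar z points to world +y (left). The foot plate's corners are (262,205), (502,205), (497,370) and (252,368).

```bash
python3 - <<'E'
from h import *
np.set_printoptions(precision=4,suppress=True)
c=snap('top'); f=lambda p:[[95+a/5-.4,140+b/5-.4] for a,b in p]
r=np.r_[atz(c,f([(210,150)]),.285),atz(c,f([(190,450)]),.293)];print('rod',r,np.degrees(np.arctan2(*(r[0]-r[1])[[1,0]])))
p=np.r_[atz(c,f([(180,90)]),.33),atz(c,f([(383,250)]),.012)];print('post',p)
q=atz(c,f([(262,205),(502,205),(497,370),(252,368)]),.012);print('foot',q,q.mean(0))
print('ring',atz(c,f([(155,385),(252,388)]),.275))
w=atz(c,[(220,222),(330,206),(339,263),(228,280)],.004);print('mat',w,w.mean(0),[np.linalg.norm(w[i]-w[i-1]) for i in range(4)])
E
```

```text
rod [[0.6499 0.3454 0.285 ]
 [0.5117 0.3459 0.293 ]] -0.20680417974999668
post [[0.6644 0.3437 0.33  ]
 [0.6655 0.3389 0.012 ]]
foot [[0.6946 0.4119 0.012 ]
 [0.6906 0.2694 0.012 ]
 [0.5931 0.2708 0.012 ]
 [0.5976 0.4142 0.012 ]] [0.644  0.3416 0.012 ]
ring [[0.544  0.3699 0.275 ]
 [0.5416 0.325  0.275 ]]
mat [[ 0.5682  0.1968  0.004 ]
 [ 0.6074 -0.1211  0.004 ]
 [ 0.443  -0.1398  0.004 ]
 [ 0.4028  0.1742  0.004 ]] [0.5053 0.0275 0.004 ] [np.float64(0.16697018471622238), np.float64(0.3203755109403455), np.float64(0.16550881144960744), np.float64(0.31654774301122085)]
```

Emit:
send_rows:
  series:
    - [[0, 0, -10], [30, 0, 20], -1]
    - [[0, 0, -20], [80, 0, 50], -1]
    - [[0, 0, -30], [130, 0, 80], -1]
    - [[0, 0, -40], [180, 0, 110], -1]
    - [[0, 0, -50], [230, 0, 140], -1]
    - [[0, 0, -60], [280, 0, 150], -1]
    - [[0, 0, -70], [320, 0, 150], -1]
    - [[0, 0, -74.5], [350, 0, 150], -1]
    - [[0, 0, -74.5], [370, 0, 150], -1]
    - [[0, 0, -74.5], [370, 0, 150], -1]

```text
time_s: 3.65
eef_pos: [0.5246, 0.5535, 0.3799]
eef_rot: [-0.0, 0.708, 0.707, -0.001]
wrist_force: [0.3, -0.4, 0.7]
opening: 0.999
grasp_force: 0.0
```

Emit:
send_rows:
  series:
    - [[-10, 0, 0], [5, -17, -10], -1]
    - [[-20, 0, 0], [10, -34, -25], -1]
    - [[-30, 0, 0], [17, -51, -40], -1]
    - [[-40, 0, 0], [17, -68, -55], -1]
    - [[-50, 0, 0], [17, -85, -70], -1]
    - [[-60, 0, 0], [17, -103, -80], -1]
    - [[-60, 0, 0], [17, -103, -80], -1]
    - [[-60, 0, 0], [17, -103, -80], -1]

```text
time_s: 4.65
eef_pos: [0.5401, 0.452, 0.3029]
eef_rot: [0.353, 0.613, 0.613, -0.352]
wrist_force: [0.3, -0.7, 0.4]
opening: 1.002
grasp_force: 0.0
```

```bash
python3 - <<'E'
from h import *
np.set_printoptions(precision=4,suppress=True)
o=telemetry.get_obs();print(o['q'],o['eef_pos'],rot(o['eef_rot']).as_matrix())
c=snap('wrist','w1.png')
for t in ['bar_eye','bar_grip','bar_channel','hook_tip']:
    print(t,[(np.round(x['xyz'],4).tolist(),round(x['conf'],2)) for x in spotter.landmark_of(t,'wrist')[:2]])
print(proj(c,[[.542,.3455,.2755],[.542,.3505,.2205],[.5115,.346,.295],[.542,.350,.16]]))
E
```

```text
[ 0.8021  1.053   0.4813 -0.8961  2.2625  0.4443] [0.5401 0.452  0.3029] [[ 0.0007  1.      0.0014]
 [ 0.5041  0.0008 -0.8637]
 [-0.8637  0.0013 -0.5041]]
bar_eye [([0.542, 0.3474, 0.2737], 0.59)]
bar_grip [([0.5391, 0.3484, 0.2222], 0.59)]
bar_channel [([0.5402, 0.3434, 0.1001], 0.63)]
hook_tip [([0.5122, 0.3489, 0.3004], 0.79)]
[[278.1038 235.8122]
 [277.9479 174.8286]
 [243.386  258.055 ]
 [277.748  113.8272]]
```

View pics/w1.png

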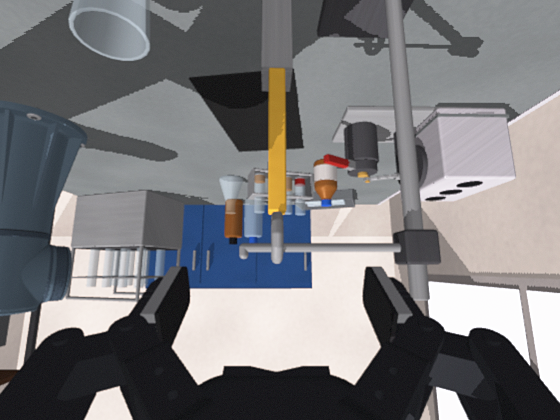

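The wrist view shows the shaft hanging vertically at column 277 (rows 70–210), the ring edge-on at (277,240), and the rod running right to the post. That matches the measured x of about 0.541.

Emit:
send_rows:
  series:
    - [[0, 0, 0], [0, -5, -30], -1]
    - [[0, 0, 0], [0, -10, -60], -1]
    - [[0, 0, 0], [0, -14, -90], -1]
    - [[0, 0, 0], [0, -14, -90], -1]

```text
time_s: 5.4
eef_pos: [0.5398, 0.4362, 0.2091]
eef_rot: [0.353, 0.611, 0.613, -0.356]
wrist_force: [0.4, -1.3, -0.9]
opening: 0.999
grasp_force: 0.0
```

```bash
python3 - <<'E'
from h import *
np.set_printoptions(precision=4,suppress=True)
o=telemetry.get_obs();print(o['q'],o['eef_pos'],rot(o['eef_rot']).as_matrix())
E
```

```text
[ 0.7899  1.0843  0.6143 -0.8161  2.1522  0.581 ] [0.5398 0.4362 0.2091] [[-0.0037  1.     -0.0023]
 [ 0.4979 -0.0002 -0.8673]
 [-0.8673 -0.0044 -0.4979]]
```

Now go in and close.

Emit:
send_rows:
  series:
    - [[0, 0, 0], [1, -25, -14], -1]
    - [[0, 0, 0], [1, -50, -28], -1]
    - [[0, 0, 0], [1, -75, -43], -1]
    - [[0, 0, 0], [1, -92, -53], -1]
    - [[0, 0, 0], [1, -103, -59], -1]
    - [[0, 0, 0], [1, -103, -59], -1]
    - [[0, 0, 0], [1, -103, -59], 1]
    - [[0, 0, 0], [1, -103, -59], 1]
    - [[0, 0, 0], [1, -103, -59], 1]
    - [[0, 0, 0], [1, -103, -59], 1]

```text
time_s: 6.65
eef_pos: [0.5412, 0.3345, 0.1523]
eef_rot: [0.354, 0.612, 0.613, -0.354]
wrist_force: [-1.1, -0.8, 1.4]
opening: 0.175
grasp_force: 59.4
```

Emit:
send_rows:
  series:
    - [[0, 0, 0], [0, 0, 0], 1]
    - [[0, 0, 0], [0, 0, 0], 1]
    - [[0, 0, 0], [0, 0, 0], 1]
    - [[0, 0, 0], [0, 0, 0], 1]

```text
time_s: 7.15
eef_pos: [0.5412, 0.3342, 0.1523]
eef_rot: [0.353, 0.612, 0.613, -0.354]
wrist_force: [-1.5, 0.4, 1.2]
opening: 0.177
grasp_force: 59.7
```

```bash
python3 - <<'E'
from h import *
np.set_printoptions(precision=4,suppress=True)
o=telemetry.get_obs();print(o)
c=snap('wrist','w2.png')
E
```

```text
{'time_s': 7.15, 'q': array([ 0.7005,  0.9428,  0.9832, -0.7848,  1.928 ,  0.699 ]), 'dq': array([0.0009, 0.0001, 0.0023, 0.0006, 0.001 , 0.0011]), 'joint_efforts': array([ -0.842 , -71.7231, -30.2191,  -2.994 ,   2.3014,  -0.1555]), 'eef_pos': array([0.5412, 0.3342, 0.1523]), 'eef_rot': array([ 0.3534,  0.6121,  0.6126, -0.3537]), 'wrist_force': array([-1.5002,  0.3755,  1.2066]), 'torque': array([ 0.2699, -0.0922, -0.1895]), 'grasp_force': 59.65355336666107, 'opening': 0.17663954173911012}
```

View pics/w2.png

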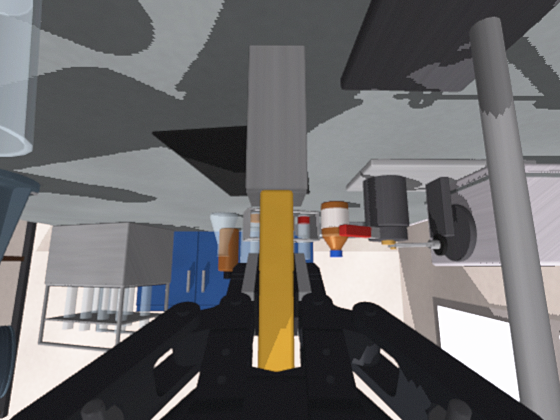

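The shaft is gripped straight between the pads at (277,280), with the grey channel head above it. Next I lift 12 mm and draw the ring off along -x.

Emit:
send_rows:
  series:
    - [[0, 0, 0], [0, 0, 6], 1]
    - [[0, 0, 0], [0, 0, 12], 1]
    - [[0, 0, 0], [0, 0, 12], 1]
    - [[0, 0, 0], [-10, 0, 12], 1]
    - [[0, 0, 0], [-22, 0, 12], 1]
    - [[0, 0, 0], [-34, 0, 12], 1]
    - [[0, 0, 0], [-46, 1, 12], 1]
    - [[0, 0, 0], [-56, 1, 12], 1]
    - [[0, 0, 0], [-62, 1, 12], 1]
    - [[0, 0, 0], [-62, 1, 12], 1]

```text
time_s: 8.45
eef_pos: [0.479, 0.3354, 0.1644]
eef_rot: [0.354, 0.612, 0.613, -0.354]
wrist_force: [0.4, 0.1, -1.6]
opening: 0.178
grasp_force: 59.3
```

```bash
python3 - <<'E'
from h import *
np.set_printoptions(precision=4,suppress=True)
for n in ['top','scene']:
  c=snap(n)
  for t in ['bar_eye','bar_grip','bar_channel','hook_tip']:
    print(t,[(np.round(x['xyz'],4).tolist(),round(x['conf'],2)) for x in spotter.landmark_of(t,n)[:2]])
E
```

```text
bar_eye [([0.478, 0.3421, 0.2848], 0.69)]
bar_grip [([0.48, 0.3517, 0.2344], 0.62)]
bar_channel [([0.4796, 0.3442, 0.1164], 0.69)]
hook_tip [([0.51, 0.3474, 0.2944], 0.85)]
bar_eye [([0.4837, 0.3459, 0.2844], 0.65)]
bar_grip [([0.4795, 0.3539, 0.2328], 0.69)]
bar_channel [([0.4783, 0.3414, 0.1152], 0.93), ([0.4812, 0.3461, 0.2855], 0.59)]
hook_tip [([0.514, 0.3451, 0.2903], 0.56)]
```

Emit:
send_rows:
  series:
    - [[0, 0, 0], [-15, 0, 25], 1]
    - [[0, 0, 0], [-30, 0, 60], 1]
    - [[10, 0, 0], [-30, -10, 90], 1]
    - [[20, 0, 0], [-30, -35, 100], 1]
    - [[30, 0, 0], [-30, -65, 100], 1]
    - [[40, 0, 0], [-30, -100, 100], 1]
    - [[50, 0, 0], [-25, -140, 100], 1]
    - [[60, 0, 0], [-10, -180, 100], 1]
    - [[70, 0, 0], [0, -220, 95], 1]
    - [[80, 0, 0], [10, -250, 90], 1]

```text
time_s: 10.2
eef_pos: [0.4896, 0.0833, 0.2558]
eef_rot: [-0.122, 0.696, 0.696, 0.126]
wrist_force: [0.2, 1.3, -3.0]
opening: 0.176
grasp_force: 59.2
```

Emit:
send_rows:
  series:
    - [[0, 0, 0], [5, -25, -20], 1]
    - [[0, 0, 0], [10, -50, -40], 1]
    - [[0, 0, 0], [10, -50, -60], 1]
    - [[0, 0, 0], [10, -50, -80], 1]
    - [[0, 0, 0], [10, -50, -80], 1]
    - [[0, 0, 0], [10, -50, -80], 1]

```text
time_s: 10.95
eef_pos: [0.4995, 0.0351, 0.1751]
eef_rot: [-0.122, 0.696, 0.697, 0.123]
wrist_force: [0.1, 0.5, -1.5]
opening: 0.176
grasp_force: 59.2
```

```bash
python3 - <<'E'
from h import *
np.set_printoptions(precision=4,suppress=True)
o=telemetry.get_obs();print(o['q'],o['eef_pos'],rot(o['eef_rot']).as_matrix())
n='top'
c=snap(n)
for t in ['bar_eye','bar_grip','bar_channel','mat']:
    print(t,[(np.round(x['xyz'],4).tolist(),round(x['conf'],2)) for x in spotter.landmark_of(t,n)[:2]])
E
```

```text
[-0.3823  0.1079  1.8518  0.3326  1.3295 -0.4878] [0.4995 0.0351 0.1751] [[-0.0013  1.      0.0005]
 [ 0.9399  0.0011  0.3415]
 [ 0.3415  0.001  -0.9399]]
bar_eye [([0.3847, -0.3954, 0.0026], 0.56)]
bar_grip [([0.718, 0.0101, 0.103], 0.32)]
bar_channel [([0.4982, 0.0804, 0.1794], 0.64)]
mat [([0.505, 0.0281, 0.0015], 0.97), ([0.3824, 0.3685, -0.0026], 0.4)]
```

Emit:
send_rows:
  series:
    - [[10, 0, 0], [0, 0, -20], 1]
    - [[10, 0.6, 7], [0, 0, -55], 1]
    - [[10, 0.6, 7], [0, 0, -90], 1]
    - [[10, 0.6, 7], [0, 0, -120], 1]
    - [[10, 0.6, 7], [0, 0, -138], 1]
    - [[10, 0.6, 7], [0, 0, -148], 1]
    - [[10, 0.6, 7], [0, 0, -148], 1]

```text
time_s: 12.08
eef_pos: [0.4994, 0.0352, 0.0264]
eef_rot: [-0.194, 0.64, 0.724, 0.172]
wrist_force: [0.4, 1.3, -1.3]
opening: 0.175
grasp_force: 59.2
```

```bash
python3 - <<'E'
from h import *
np.set_printoptions(precision=4,suppress=True)
o=telemetry.get_obs();print(o['eef_pos'],rot(o['eef_rot']).as_matrix(),o['wrist_force'],o['torque'])
n='scene'
c=snap(n,'s3.png')
for t in ['bar_eye','bar_grip','bar_channel']:
    print(t,[(np.round(x['xyz'],4).tolist(),round(x['conf'],2)) for x in spotter.landmark_of(t,n)[:2]])
E
```

```text
[0.4994 0.0352 0.0264] [[-0.1066  0.9924 -0.061 ]
 [ 0.8593  0.1229  0.4966]
 [ 0.5003  0.0005 -0.8659]] [ 0.3932  1.348  -1.3194] [-0.4517 -0.0454 -0.0421]
bar_eye [([0.5508, -0.348, -0.0012], 0.35), ([0.7206, 0.0135, 0.099], 0.3)]
bar_grip [([0.5055, -0.029, 0.0424], 0.56)]
bar_channel [([0.4905, 0.0816, 0.0335], 0.73)]
```

Emit:
send_rows:
  series:
    - [[0, 0, 0], [0, 0, -4], 1]
    - [[0, 0, 0], [0, 0, -6], 1]
    - [[0, 0, 0], [0, 0, -7], 1]
    - [[0, 0, 0], [0, 0, -7], 1]

```text
time_s: 12.78
eef_pos: [0.4997, 0.0349, 0.0197]
eef_rot: [-0.194, 0.64, 0.724, 0.172]
wrist_force: [-0.0, -3.2, 4.4]
opening: 0.176
grasp_force: 60.1
```

Emit:
send_rows:
  series:
    - [[0, 0, 0], [0, 0, -1], 1]
    - [[0, 0, 0], [0, 0, -2], 1]
    - [[0, 0, 0], [0, 0, -2], 0.5]
    - [[0, 0, 0], [0, 0, -2], 0]
    - [[0, 0, 0], [0, 0, -2], -0.3]
    - [[0, 0, 0], [0, 0, -2], -0.3]

```text
time_s: 13.52
eef_pos: [0.499, 0.0354, 0.017]
eef_rot: [-0.194, 0.64, 0.724, 0.172]
wrist_force: [1.1, -0.6, -0.0]
opening: 0.651
grasp_force: 0.0
```

Emit:
send_rows:
  series:
    - [[0, 0, 0], [0, -6, 12], -0.4]
    - [[0, 0, 0], [0, -18, 35], -1]
    - [[0, 0, 0], [0, -30, 60], -1]
    - [[7.5, -1, 0], [0, -40, 85], -1]
    - [[15, -2, 0], [0, -50, 110], -1]
    - [[22.5, -3, 0], [0, -55, 130], -1]
    - [[29.8, -3.7, 0], [0, -60, 130], -1]
    - [[29.8, -3.7, 0], [0, -60, 130], -1]

```text
time_s: 14.52
eef_pos: [0.4988, -0.0262, 0.1464]
eef_rot: [-0.329, 0.564, 0.66, 0.372]
wrist_force: [0.6, 0.9, -0.0]
opening: 0.993
grasp_force: 0.0
```

```bash
python3 - <<'E'
from h import *
np.set_printoptions(precision=4,suppress=True)
o=telemetry.get_obs();print(o['q'],o['eef_pos'],rot(o['eef_rot']).as_matrix(),o['time_s'])
for n in ['wrist','scene','top']:
  c=snap(n,n+'4.png')
  for t in ['bar_eye','bar_grip','bar_channel','bar','lever_tip','pivot']:
    print(n,t,[(np.round(x['xyz'],4).tolist(),round(x['conf'],2)) for x in spotter.landmark_of(t,n)[:2]])
E
```

```text
[-0.7413  0.5299  1.7029  0.6869  1.7281 -1.0924] [ 0.4988 -0.0262  0.1464] [[-0.1482  0.9889 -0.0145]
 [ 0.4986  0.0874  0.8624]
 [ 0.854   0.1205 -0.506 ]] 14.525
wrist bar_eye []
wrist bar_grip [([0.5052, -0.0362, 0.0357], 0.82)]
wrist bar_channel [([0.4968, 0.0852, 0.0266], 0.89)]
wrist bar [([0.5035, 0.0262, 0.0079], 0.65)]
wrist lever_tip [([0.6371, 0.0697, 0.0982], 0.93)]
wrist pivot []
scene bar_eye [([0.5189, -0.0875, 0.0283], 0.87)]
scene bar_grip [([0.5065, -0.0329, 0.0377], 0.74), ([0.4923, 0.0874, 0.0295], 0.33)]
scene bar_channel [([0.4902, 0.0873, 0.0286], 0.7)]
scene bar [([0.5018, 0.0283, 0.0049], 0.67)]
scene lever_tip [([0.6367, 0.0749, 0.0992], 0.69)]
scene pivot [([0.7195, 0.0112, 0.0983], 0.82), ([0.6374, 0.0768, 0.0953], 0.6)]
top bar_eye [([0.5181, -0.0852, 0.0264], 0.93), ([0.7181, 0.0112, 0.0989], 0.53)]
top bar_grip [([0.5086, -0.03, 0.0385], 0.85), ([0.3816, -0.3931, -0.0], 0.68)]
top bar_channel [([0.4942, 0.086, 0.0319], 0.77)]
top bar [([0.5006, 0.0239, 0.0058], 0.55)]
top lever_tip [([0.6314, 0.0699, 0.1033], 0.87)]
top pivot [([0.717, 0.012, 0.1027], 0.78)]
```

View pics/wrist4.png

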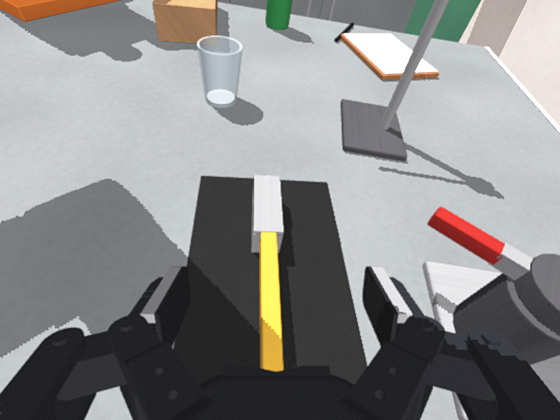

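The bar lies flat, channel down, on the mat: shaft at column 270, rows 235–370, channel head at (267,205). The red lever is at (465,235). The tool is now tilted 60°, so I work out the turn to vertical and across the bar.

```bash
python3 - <<'E'
from h import *
np.set_printoptions(precision=4,suppress=True)
o=telemetry.get_obs();r=rot(o['eef_rot'])
a=np.radians(8.1);y=np.array([np.cos(a),np.sin(a),0]);z=np.array([0,0,-1.]);x=np.cross(y,z)
d=(R.from_matrix(np.c_[x,y,z])*r.inv()).as_rotvec(degrees=True);print(d, np.array([.5095,-.0319,.1])-o['eef_pos'])
# wrist-view lever edges vs others: fit lever from top image, red tip
E
```

```text
[-59.5427  -0.4972  -1.0092] [ 0.0103 -0.0071 -0.0472]
```

Emit:
send_rows:
  series:
    - [[-10, 0, 0], [2, -1, 0], -1]
    - [[-20, -0.2, -0.3], [4, -2, 0], -1]
    - [[-30, -0.3, -0.5], [6, -4, 0], -1]
    - [[-40, -0.4, -0.7], [8, -6, 0], -1]
    - [[-50, -0.4, -0.8], [10, -6, 0], -1]
    - [[-59.5, -0.5, -1], [11, -6, -20], -1]
    - [[-59.5, -0.5, -1], [11, -6, -46], -1]
    - [[-59.5, -0.5, -1], [11, -6, -46], -1]
    - [[-59.5, -0.5, -1], [11, -6, -46], -1]

```text
time_s: 16.7
eef_pos: [0.5106, -0.0312, 0.1019]
eef_rot: [-0.0, 0.656, 0.755, 0.0]
wrist_force: [0.0, 0.0, 0.6]
opening: 1.001
grasp_force: 0.0
```

```bash
python3 - <<'E'
from h import *
np.set_printoptions(precision=4,suppress=True)
o=telemetry.get_obs();print(o['q'],o['eef_pos'],rot(o['eef_rot']).as_matrix())
c=snap('wrist','w5.png')
for t in ['bar_eye','bar_grip','bar_channel','lever_tip']:
    print(t,[(np.round(x['xyz'],4).tolist(),round(x['conf'],2)) for x in spotter.landmark_of(t,'wrist')[:2]])
h=cv2.cvtColor(c['pixels'],cv2.COLOR_RGB2HSV);m=((h[...,0]>18)&(h[...,0]<32)&(h[...,1]>130)&(h[...,2]>110)).astype(np.uint8)
k=max(cv2.findContours(m,0,1)[0],key=cv2.contourArea);r=cv2.minAreaRect(k);b=cv2.boxPoints(r);print(b,atz(c,b,.044))
E
```

```text
[-0.294   0.2008  1.8706  0.001   1.07   -0.4354] [ 0.5106 -0.0312  0.1019] [[-0.1404  0.9901  0.0004]
 [ 0.9901  0.1404  0.0008]
 [ 0.0008  0.0005 -1.    ]]
bar_eye [([0.516, -0.0865, 0.0304], 0.89)]
bar_grip [([0.5059, -0.0373, 0.0347], 0.71)]
bar_channel [([0.4935, 0.0845, 0.031], 0.92)]
lever_tip [([0.512, -0.086, 0.0276], 0.45)]
[[261.  66.]
 [287.  66.]
 [287. 269.]
 [261. 269.]] [[ 0.4875  0.0701  0.044 ]
 [ 0.503   0.0723  0.044 ]
 [ 0.5239 -0.0649  0.044 ]
 [ 0.5046 -0.0676  0.044 ]]
```

Emit:
send_rows:
  series:
    - [[0, 0, 0], [-1, 0, -25], -1]
    - [[0, 0, 0], [-1, 0, -50], -1]
    - [[0, 0, 0], [-1, 0, -72], -1]
    - [[0, 0, 0], [-1, 0, -86], -1]
    - [[0, 0, 0], [-1, 0, -87], -1]
    - [[0, 0, 0], [-1, 0, -87], 1]
    - [[0, 0, 0], [-1, 0, -87], 1]
    - [[0, 0, 0], [-1, 0, -87], 1]
    - [[0, 0, 0], [-1, 0, -87], 1]
    - [[0, 0, 0], [-1, 0, -87], 1]

```text
time_s: 18.2
eef_pos: [0.5097, -0.0309, 0.0148]
eef_rot: [0.0, 0.655, 0.755, 0.0]
wrist_force: [0.6, 0.3, 3.2]
opening: 0.178
grasp_force: 59.2
```

Emit:
send_rows:
  series:
    - [[0, 0, 0], [0, 0, 30], 1]
    - [[0, 0, 0], [0, 0, 80], 1]
    - [[0, 0, -5], [0, 20, 130], 1]
    - [[0, 0, -15], [0, 50, 170], 1]
    - [[0, 0, -25], [0, 80, 170], 1]
    - [[0, 0, -35], [-5, 110, 170], 1]
    - [[0, 0, -45], [-10, 140, 170], 1]
    - [[0, 0, -55], [-18, 170, 170], 1]
    - [[0, 0, -65], [-18, 195, 170], 1]
    - [[0, 0, -75], [-18, 207, 170], 1]

```text
time_s: 19.45
eef_pos: [0.4902, 0.1774, 0.1835]
eef_rot: [-0.0, 0.98, 0.198, -0.001]
wrist_force: [-0.2, -0.9, -2.3]
opening: 0.176
grasp_force: 58.8
```

Emit:
send_rows:
  series:
    - [[0, 0, -10], [0, 0, 0], 1]
    - [[0, 0, -20], [0, 0, 0], 1]
    - [[0, 0, -30], [0, 0, 0], 1]
    - [[0, 0, -40], [0, 0, 0], 1]
    - [[0, 0, -50], [0, 0, -8], 1]
    - [[0, 0, -59], [0, 0, -16], 1]
    - [[0, 0, -59], [0, 0, -16], 1]
    - [[0, 0, -59], [0, 0, -16], 1]

```text
time_s: 20.45
eef_pos: [0.4911, 0.1762, 0.1682]
eef_rot: [0.0, 0.952, -0.307, 0.0]
wrist_force: [-0.0, 0.3, -2.8]
opening: 0.177
grasp_force: 58.9
```

```bash
python3 - <<'E'
from h import *
np.set_printoptions(precision=4,suppress=True)
o=telemetry.get_obs();print(o['q'],o['eef_pos'],rot(o['eef_rot']).as_matrix(),o['time_s'])
for n in ['wrist','top','scene']:
  c=snap(n,n+'6.png')
  for t in ['bar_eye','bar_grip','bar_channel','lever_tip','pivot']:
    print(n,t,[(np.round(x['xyz'],4).tolist(),round(x['conf'],2)) for x in spotter.landmark_of(t,n)[:2]])
c=snap('wrist');print(proj(c,[[.635,.0727,.109],[.7186,.0116,.109]]))
E
```

```text
[ 0.1171  0.1296  1.8001 -0.0005  1.2118  2.3114] [0.4911 0.1762 0.1682] [[ 0.8119 -0.5838  0.    ]
 [-0.5838 -0.8119 -0.0005]
 [ 0.0003  0.0004 -1.    ]] 20.45
wrist bar_eye [([0.4453, 0.2111, 0.1831], 0.71), ([0.5401, 0.1437, 0.1604], 0.6)]
wrist bar_grip [([0.4869, 0.1752, 0.189], 0.93), ([0.5429, 0.1425, 0.1593], 0.39)]
wrist bar_channel [([0.5047, 0.0293, 0.0003], 0.4)]
wrist lever_tip []
wrist pivot []
top bar_eye [([0.4475, 0.2101, 0.182], 0.74)]
top bar_grip [([0.489, 0.1728, 0.1876], 0.9)]
top bar_channel [([0.5835, 0.1078, 0.185], 0.87)]
top lever_tip [([0.6355, 0.0714, 0.1027], 0.87)]
top pivot [([0.715, 0.0114, 0.101], 0.92), ([0.6342, 0.0701, 0.1023], 0.27)]
scene bar_eye [([0.4477, 0.2064, 0.1804], 0.64)]
scene bar_grip [([0.4865, 0.1788, 0.1876], 0.61)]
scene bar_channel []
scene lever_tip [([0.6334, 0.0811, 0.0991], 0.97)]
scene pivot [([0.7185, 0.0109, 0.1004], 0.6)]
[[ 274.8444  -84.7323]
 [ 275.4457 -392.498 ]]
```

View pics/wrist6.png

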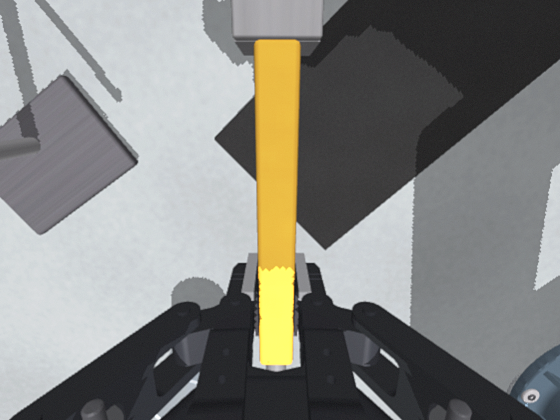

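The wrist view shows the bar held straight along the tool (shaft at column 277), with the head cut off at the top edge and the lever out of view. I'll measure the lever's top face from the earlier wrist picture, which saw it close up.

```bash
python3 - <<'E'
from h import *
np.set_printoptions(precision=4,suppress=True)
c=snap('wrist'); o=telemetry.get_obs()
rt=rot(o['eef_rot']); rel=rt.inv()*rot(c['orientation']); off=rt.inv().apply(np.array(c['xyz'])-o['eef_pos'])
print(off,rel.as_matrix())
Rm=R.from_matrix(np.linalg.svd(np.array([[-.1482,.9889,-.0145],[.4986,.0874,.8624],[.854,.1205,-.506]]))[0]@np.linalg.svd(np.array([[-.1482,.9889,-.0145],[.4986,.0874,.8624],[.854,.1205,-.506]]))[2])
q=(Rm*rel).as_quat(); w=dict(c); w['xyz']=np.array([.4988,-.0262,.1464])+Rm.apply(off); w['orientation']=[q[3],*q[:3]]
print('check bar grip/eye',proj(w,[[.501,.0275,.044],[.635,.0727,.109],[.7186,.0116,.109]]))
for C,f in ((w,'wrist4.png'),(snap('top'),None),(snap('scene'),None)):
    im=cv2.imread('pics/'+f) if f else C['pixels'][:,:,::-1].copy()
    h=cv2.cvtColor(im,cv2.COLOR_BGR2HSV); m=((h[...,1]>150)&((h[...,0]<6)|(h[...,0]>173))).astype(np.uint8)
    u,v=proj(C,[[.66,.054,.109]])[0].astype(int); mm=np.zeros_like(m); mm[max(0,v-60):v+60,max(0,u-80):u+80]=1; m*=mm
    vs=h[...,2][m>0]; print(f,m.sum(),np.percentile(vs,[5,25,50,75,95]))
    th=cv2.threshold(vs.reshape(-1,1).astype(np.uint8),0,255,cv2.THRESH_OTSU)[0]
    for nm,mk in (('bright',m&(h[...,2]>th)),('all',m)):
        k=max(cv2.findContours(mk.astype(np.uint8),0,1)[0],key=cv2.contourArea); b=cv2.boxPoints(cv2.minAreaRect(k)); g=atz(C,b,.109)
        print(nm,th,mk.sum(),b.round(1).tolist(),g[:,:2].round(4).tolist())
E
python3 -c "
import cv2;i=cv2.imread('pics/wrist4.png')[170:320,400:560];cv2.imwrite('pics/c4.png',cv2.resize(i,None,fx=4,fy=4,interpolation=2))"
```

```text
[ 0.0838 -0.0001 -0.1428] [[-0.0013  0.9462  0.3236]
 [ 1.      0.0014 -0.    ]
 [-0.0005  0.3236 -0.9462]]
check bar grip/eye [[269.9836 271.7025]
 [438.9619 208.9888]
 [571.8878 288.6788]]
wrist4.png 1725 [125. 131. 148. 244. 246.]
bright 187.0 800 [[433.70001220703125, 214.89999389648438], [439.20001220703125, 205.60000610351562], [505.1000061035156, 244.1999969482422], [499.70001220703125, 253.60000610351562]] [[0.6284, 0.0649], [0.6363, 0.0768], [0.6817, 0.0444], [0.673, 0.0343]]
all 187.0 1725 [[426.6000061035156, 225.0], [438.29998779296875, 205.10000610351562], [506.29998779296875, 244.89999389648438], [494.6000061035156, 264.8999938964844]] [[0.6193, 0.0526], [0.6357, 0.0773], [0.6824, 0.0439], [0.6645, 0.023]]
None 42 [ 99.25 106.   107.   108.   110.  ]
bright 99.0 39 [[264.20001220703125, 182.8000030517578], [270.6000061035156, 173.10000610351562], [273.3999938964844, 174.89999389648438], [266.8999938964844, 184.60000610351562]] [[0.655, 0.0635], [0.6812, 0.0458], [0.6759, 0.0385], [0.6497, 0.0562]]
all 99.0 42 [[264.0, 183.0], [270.6000061035156, 173.10000610351562], [273.6000061035156, 175.10000610351562], [267.0, 185.0]] [[0.6543, 0.0639], [0.6812, 0.0458], [0.6755, 0.0379], [0.6487, 0.056]]
None 100 [ 63.9  96.  113.  119.  122. ]
bright 99.0 70 [[289.20001220703125, 263.70001220703125], [304.0, 254.5], [306.1000061035156, 257.79998779296875], [291.29998779296875, 267.1000061035156]] [[0.6746, 0.0384], [0.6317, 0.0677], [0.6398, 0.0769], [0.6824, 0.0477]]
all 99.0 100 [[289.29998779296875, 264.0], [304.5, 252.60000610351562], [308.0, 257.29998779296875], [292.79998779296875, 268.70001220703125]] [[0.6754, 0.0389], [0.6256, 0.0669], [0.6363, 0.0813], [0.6857, 0.0533]]
```

View pics/c4.png

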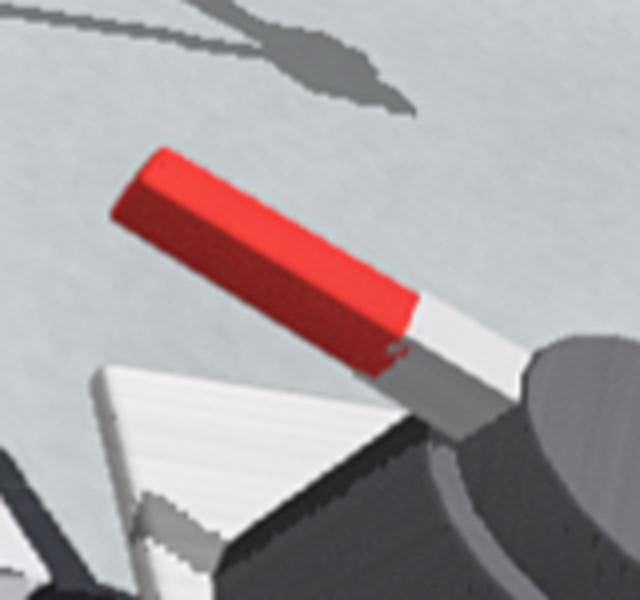

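Crop of the earlier wrist view: red tip corners at (165,148) and (140,183), and the top face runs to the hub near (520,380). Its width comes out at 14 mm and its line passes through the pivot. That puts the tip at about (0.6335, 0.0717), azimuth −35.3°. Next I move over the lever.

Emit:
send_rows:
  series:
    - [[0, 0, 0], [16, -12, 0], 1]
    - [[0, 0, 0], [32, -24, -8], 1]
    - [[0, 0, 0], [47, -36, -20], 1]
    - [[0, 0, 0], [47, -36, -35], 1]
    - [[0, 0, 0], [47, -36, -40], 1]
    - [[0, 0, 0], [47, -36, -40], 1]
    - [[0, 0, 0], [47, -36, -40], 1]

```text
time_s: 22.42
eef_pos: [0.5383, 0.1406, 0.1287]
eef_rot: [0.0, 0.951, -0.308, 0.001]
wrist_force: [-0.6, 0.1, -1.9]
opening: 0.18
grasp_force: 58.9
```

```bash
python3 - <<'E'
from h import *
np.set_printoptions(precision=4,suppress=True)
o=telemetry.get_obs();print(o['eef_pos'],rot(o['eef_rot']).as_matrix()[:,0])
a,b=snap('top'),snap('scene')
for n in ['top','scene']:
  for t in ['bar_eye','bar_channel']:
    print(n,t,[(np.round(x['xyz'],4).tolist(),round(x['conf'],2)) for x in spotter.landmark_of(t,n)[:2]])
A=b['pixels'][225:300,245:345];B=a['pixels'][130:205,220:320]
cv2.imwrite('pics/c7.png',cv2.resize(np.hstack([A,B])[:,:,::-1],None,fx=4,fy=4,interpolation=2))
E
```

```text
[0.5383 0.1406 0.1287] [ 0.8105 -0.5857  0.0013]
top bar_eye [([0.4899, 0.1738, 0.1424], 0.88)]
top bar_channel [([0.6328, 0.0718, 0.1447], 0.97)]
scene bar_eye [([0.4938, 0.1742, 0.1392], 0.61)]
scene bar_channel [([0.6343, 0.0747, 0.1405], 0.85)]
```

View pics/c7.png

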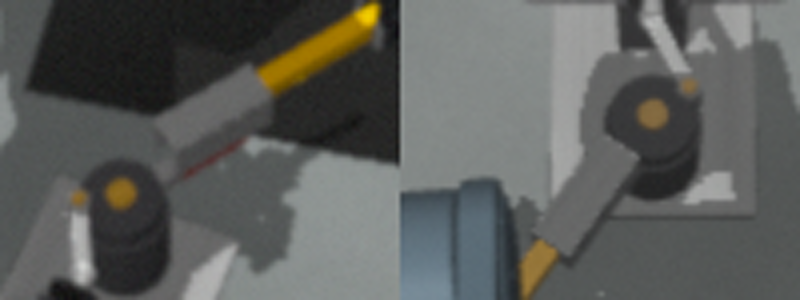

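The left crop shows the head directly above the lever, with a red sliver at (210,155). In the right crop the head points at the hub (650,115), so it is aligned. Now I lower it.

Emit:
send_rows:
  series:
    - [[0, 0, 0], [0, 0, -6], 1]
    - [[0, 0, 0], [0, 0, -12], 1]
    - [[0, 0, 0], [0, 0, -18], 1]
    - [[0, 0, 0], [0, 0, -24], 1]
    - [[0, 0, 0], [0, 0, -24], 1]

```text
time_s: 23.35
eef_pos: [0.5377, 0.1402, 0.1035]
eef_rot: [0.0, 0.951, -0.308, -0.0]
wrist_force: [-1.0, 0.3, -2.4]
opening: 0.175
grasp_force: 58.9
```

Emit:
send_rows:
  series:
    - [[0, 0, 0], [0, 0, -6], 1]
    - [[0, 0, 0], [0, 0, -12], 1]
    - [[0, 0, 0], [0, 0, -16], 1]
    - [[0, 0, 0], [0, 0, -16], 1]

```text
time_s: 23.85
eef_pos: [0.5379, 0.1402, 0.0878]
eef_rot: [0.0, 0.951, -0.308, -0.0]
wrist_force: [0.5, -0.3, -1.5]
opening: 0.177
grasp_force: 58.9
```

```bash
python3 - <<'E'
from h import *
np.set_printoptions(precision=4,suppress=True)
o=telemetry.get_obs();print(o['eef_pos'],rot(o['eef_rot']).as_matrix()[:,0],o['wrist_force'])
p=np.array([.718,.0112]);t=o['eef_pos'][:2]; v=t-p; r=np.hypot(*v);a0=np.degrees(np.arctan2(v[1],v[0]));print(r,a0)
for k in range(0,78,6):
    d=np.radians(a0+k); print(k,((p+r*np.array([np.cos(d),np.sin(d)])-t)*1000).round(1))
E
```

```text
[0.5379 0.1402 0.0878] [ 0.8102 -0.5862  0.    ] [ 0.4822 -0.2574 -1.5384]
0.22154360831843364 144.38327819300684
0 [ 0. -0.]
6 [-12.5 -19.5]
12 [-22.9 -40.3]
18 [-31.1 -62. ]
24 [-36.9 -84.4]
30 [ -40.4 -107.3]
36 [ -41.4 -130.5]
42 [ -40.1 -153.6]
48 [ -36.3 -176.5]
54 [ -30.1 -198.9]
60 [ -21.7 -220.5]
66 [ -11.  -241.1]
72 [   1.7 -260.4]
```

Emit:
send_rows:
  series:
    - [[0, 0, 3], [-6, -10, 0], 1]
    - [[0, 0, 6], [-12.5, -19.5, 0], 1]
    - [[0, 0, 12], [-23, -40.5, 0], 1]
    - [[0, 0, 18], [-31, -62, 0], 1]
    - [[0, 0, 24], [-37, -84.5, 0], 1]
    - [[0, 0, 30], [-40.5, -107.5, 0], 1]
    - [[0, 0, 36], [-41.5, -130.5, 0], 1]
    - [[0, 0, 36], [-41.5, -130.5, 0], 1]

```text
time_s: 24.85
eef_pos: [0.4981, 0.0113, 0.089]
eef_rot: [-0.002, 1.0, 0.002, 0.002]
wrist_force: [6.4, 14.5, -2.9]
opening: 0.174
grasp_force: 67.5
```

```bash
python3 - <<'E'
from h import *
np.set_printoptions(precision=4,suppress=True)
o=telemetry.get_obs();m=rot(o['eef_rot']).as_matrix();print(o['q'],o['eef_pos'],m[:,0],o['wrist_force'],o['torque'])
p=np.array([.718,.0112]);t=o['eef_pos'][:2]; v=t-p; r=np.hypot(*v);a0=np.degrees(np.arctan2(v[1],v[0]));print(r,a0, np.degrees(np.arctan2(m[1,0],m[0,0])))
for n in ['top','scene']:
  c=snap(n)
  for k in ['bar_eye','bar_channel','lever_tip']:
    print(n,k,[(np.round(x['xyz'],4).tolist(),round(x['conf'],2)) for x in spotter.landmark_of(k,n)[:2]])
E
```

```text
[-0.2191  0.1917  1.9135  0.0053  1.0331  1.3453] [0.4981 0.0113 0.089 ] [1.     0.0037 0.0042] [ 6.4359 14.4517 -2.9338] [ 2.3791 -0.6366  1.2373]
0.2198980147094172 179.9842897977595 0.21115773341828042
top bar_eye [([0.4397, 0.0068, 0.1016], 0.91), ([0.3857, -0.3931, 0.0015], 0.74)]
top bar_channel [([0.6112, 0.0163, 0.109], 0.6)]
top lever_tip []
scene bar_eye []
scene bar_channel [([0.6125, 0.0172, 0.1043], 0.86)]
scene lever_tip [([0.5367, 0.3474, -0.0033], 0.46)]
```

Emit:
send_rows:
  series:
    - [[0, 0, 6], [1.5, -23, 0], 1]
    - [[0, 0, 12], [5, -46, 0], 1]
    - [[0, 0, 18], [11.5, -68.5, 0], 1]
    - [[0, 0, 24], [20, -90, 0], 1]
    - [[0, 0, 24], [20, -90, 0], 1]

```text
time_s: 25.88
eef_pos: [0.5179, -0.0816, 0.0888]
eef_rot: [0.001, 0.978, 0.208, 0.001]
wrist_force: [7.2, -7.0, -1.9]
opening: 0.178
grasp_force: 61.9
```

```bash
python3 - <<'E'
from h import *
np.set_printoptions(precision=4,suppress=True)
o=telemetry.get_obs();m=rot(o['eef_rot']).as_matrix();print(o['q'],o['eef_pos'],m[:,0],o['wrist_force'],o['torque'])
p=np.array([.718,.0112]);t=o['eef_pos'][:2]; v=t-p; r=np.hypot(*v);a0=np.degrees(np.arctan2(v[1],v[0]));print(r,a0, np.degrees(np.arctan2(m[1,0],m[0,0])))
for n in ['top','scene']:
  c=snap(n)
  for k in ['bar_eye','bar_channel']:
    print(n,k,[(np.round(x['xyz'],4).tolist(),round(x['conf'],2)) for x in spotter.landmark_of(k,n)[:2]])
E
```

```text
[-0.3829  0.2457  1.8472 -0.      1.0455  0.7697] [ 0.5179 -0.0816  0.0888] [0.9138 0.4061 0.0022] [ 7.2092 -7.048  -1.9228] [-1.2185 -1.2117 -1.1635]
0.22055850202650637 -155.10959645696428 23.961681760732827
top bar_eye [([0.4643, -0.1046, 0.1025], 0.66)]
top bar_channel [([0.6241, -0.0352, 0.1006], 0.63)]
scene bar_eye []
scene bar_channel [([0.626, -0.0349, 0.1044], 0.65)]
```

Emit:
send_rows:
  series:
    - [[0, 0, 3], [5, -10, 0], 1]
    - [[0, 0, 6], [10.5, -20, 0], 1]
    - [[0, 0, 8], [14, -26.5, 0], 1]
    - [[0, 0, 10], [17.5, -33, 0], 1]
    - [[0, 0, 10], [17.5, -33, 0], 1]
    - [[0, 0, 10], [17.5, -33, 0], 1]

```text
time_s: 26.92
eef_pos: [0.5339, -0.1127, 0.0882]
eef_rot: [-0.0, 0.956, 0.293, 0.0]
wrist_force: [-0.6, 0.2, -2.8]
opening: 0.177
grasp_force: 59.3
```

Emit:
send_rows:
  series:
    - [[0, 0, 0], [0, 0, 5], 1]
    - [[0, 0, 0], [0, 0, 12], 1]
    - [[0, 0, 0], [0, 0, 20], 1]
    - [[0, 0, 0], [0, 0, 30], 1]
    - [[0, 0, 0], [0, 0, 42], 1]
    - [[0, 0, 0], [0, 0, 60], 1]
    - [[0, 0, 0], [0, 0, 80], 1]
    - [[0, 0, 0], [-10, -5, 80], 1]

```text
time_s: 27.92
eef_pos: [0.5257, -0.119, 0.1709]
eef_rot: [0.002, 0.956, 0.294, 0.002]
wrist_force: [-0.1, -0.5, -3.1]
opening: 0.178
grasp_force: 59.3
```

```bash
python3 - <<'E'
from h import *
np.set_printoptions(precision=4,suppress=True)
o=telemetry.get_obs();m=rot(o['eef_rot']).as_matrix();print(o['q'],o['eef_pos'],m[:,0],o['wrist_force'],o['torque'])
for n in ['top','scene']:
  c=snap(n)
  for k in ['bar_eye','bar_grip','bar_channel','lever_tip','pivot']:
    print(n,k,[(np.round(x['xyz'],4).tolist(),round(x['conf'],2)) for x in spotter.landmark_of(k,n)[:2]])
E
```

```text
[-0.4432  0.1602  1.7593  0.0006  1.2166  0.5312] [ 0.5257 -0.119   0.1709] [0.8275 0.5615 0.0033] [-0.1091 -0.476  -3.1301] [-0.0263  0.0837 -0.0308]
top bar_eye [([0.4787, -0.1514, 0.1826], 0.71)]
top bar_grip [([0.5239, -0.1188, 0.1939], 0.87)]
top bar_channel [([0.6227, -0.0534, 0.1884], 0.89)]
top lever_tip [([0.6316, -0.0472, 0.1029], 0.73)]
top pivot [([0.7197, 0.0079, 0.1028], 0.6), ([0.3823, -0.3952, -0.0005], 0.42)]
scene bar_eye [([0.682, -0.2327, 0.0033], 0.59), ([0.5489, -0.3481, 0.0005], 0.53)]
scene bar_grip [([0.5223, -0.1211, 0.187], 0.9), ([0.39, 0.3663, -0.0013], 0.6)]
scene bar_channel [([0.617, -0.0534, 0.1798], 0.89)]
scene lever_tip [([0.6332, -0.0395, 0.099], 0.65)]
scene pivot [([0.719, 0.0127, 0.1015], 0.79)]
```

Emit:
send_rows:
  series:
    - [[0, 0, 7], [-25, 5, 10], 1]
    - [[0, 0, 16], [-35, 20, 10], 1]
    - [[0, 0, 26], [-35, 35, 10], 1]
    - [[0, 0, 36], [-30, 50, 10], 1]
    - [[0, 0, 46], [-22, 65, 0], 1]
    - [[0, 0, 56], [-16, 80, -20], 1]
    - [[0, 0, 64], [-16, 87, -60], 1]
    - [[0, 0, 64], [-16, 87, -100], 1]
    - [[0, 0, 64], [-16, 87, -135], 1]
    - [[0, 0, 64], [-16, 87, -135], 1]

```text
time_s: 29.78
eef_pos: [0.5058, -0.0305, 0.0308]
eef_rot: [-0.003, 0.655, 0.755, -0.001]
wrist_force: [-0.2, 0.2, -1.1]
opening: 0.176
grasp_force: 59.3
```

```bash
python3 - <<'E'
from h import *
np.set_printoptions(precision=4,suppress=True)
o=telemetry.get_obs();m=rot(o['eef_rot']).as_matrix();print(o['eef_pos'],m[:,0],o['wrist_force'],o['torque'])
for n in ['top','scene']:
  c=snap(n)
  for k in ['bar_eye','bar_grip','bar_channel','bar','lever_tip']:
    print(n,k,[(np.round(x['xyz'],4).tolist(),round(x['conf'],2)) for x in spotter.landmark_of(k,n)[:2]])
E
```

```text
[ 0.5058 -0.0305  0.0308] [-0.1412  0.99    0.0033] [-0.1525  0.2147 -1.0668] [-0.1572 -0.0437  0.0112]
top bar_eye []
top bar_grip [([0.5059, -0.0324, 0.052], 0.77)]
top bar_channel [([0.4894, 0.0858, 0.0499], 0.84), ([0.6272, -0.0528, 0.105], 0.25)]
top bar [([0.4963, 0.0236, 0.0219], 0.97)]
top lever_tip [([0.6325, -0.0508, 0.1028], 0.78)]
scene bar_eye [([0.5201, -0.0889, 0.0497], 0.61)]
scene bar_grip [([0.5121, -0.0308, 0.0565], 0.78)]
scene bar_channel [([0.4925, 0.0813, 0.0452], 0.77)]
scene bar [([0.5018, 0.0263, 0.0224], 0.83)]
scene lever_tip [([0.6316, -0.0427, 0.0987], 0.75), ([0.5379, 0.3454, -0.0057], 0.4)]
```

Emit:
send_rows:
  series:
    - [[0, 0, 0], [0, 0, -6], 1]
    - [[0, 0, 0], [0, 0, -12], 1]
    - [[0, 0, 0], [0, 0, -15], 1]
    - [[0, 0, 0], [0, 0, -15], 1]
    - [[0, 0, 0], [0, 0, -15], 1]

```text
time_s: 31.0
eef_pos: [0.5083, -0.0313, 0.0183]
eef_rot: [-0.0, 0.655, 0.755, 0.0]
wrist_force: [-0.4, -0.3, -1.8]
opening: 0.18
grasp_force: 59.4
```

Emit:
send_rows:
  series:
    - [[0, 0, 0], [0, 0, -2], 1]
    - [[0, 0, 0], [0, 0, -3], 1]
    - [[0, 0, 0], [0, 0, -3], 1]

```text
time_s: 31.38
eef_pos: [0.5082, -0.0313, 0.0153]
eef_rot: [-0.0, 0.655, 0.755, 0.0]
wrist_force: [-0.9, 0.2, -1.7]
opening: 0.174
grasp_force: 59.4
```

Emit:
send_rows:
  series:
    - [[0, 0, 0], [0, 0, -1], 1]
    - [[0, 0, 0], [0, 0, -1], 0.5]
    - [[0, 0, 0], [0, 0, -1], 0]
    - [[0, 0, 0], [0, 0, -1], -0.5]
    - [[0, 0, 0], [0, 0, -1], -0.5]
    - [[0, 0, 0], [0, 0, -1], -0.5]

```text
time_s: 32.12
eef_pos: [0.5082, -0.0313, 0.0143]
eef_rot: [-0.0, 0.655, 0.755, 0.0]
wrist_force: [0.0, 0.1, 0.3]
opening: 0.752
grasp_force: 0.0
```

Emit:
send_rows:
  series:
    - [[0, 0, 0], [0, 0, 20], -0.5]
    - [[0, 0, 0], [0, 0, 50], -0.5]
    - [[0, 0, 0], [0, 0, 100], -0.5]
    - [[0, 0, 0], [-30, -20, 150], -0.5]
    - [[0, 0, 0], [-80, -40, 200], -0.5]
    - [[0, 0, 0], [-130, -60, 220], -0.5]
    - [[0, 0, 0], [-130, -60, 220], -0.5]
    - [[0, 0, 0], [-130, -60, 220], -0.5]

```text
time_s: 33.12
eef_pos: [0.3785, -0.0915, 0.2345]
eef_rot: [0.0, 0.656, 0.755, 0.001]
wrist_force: [-0.8, 0.0, -0.3]
opening: 0.753
grasp_force: 0.0
```

```bash
python3 - <<'E'
from h import *
np.set_printoptions(precision=4,suppress=True)
o=telemetry.get_obs();print(o['eef_pos'],o['wrist_force'],o['opening'])
for n in ['top','scene']:
  c=snap(n,n+'9.png')
  for k in ['bar_eye','bar_grip','bar_channel','bar','lever_tip','rack','flask','beaker','reagent']:
    print(n,k,[(np.round(x['xyz'],4).tolist(),round(x['conf'],2)) for x in spotter.landmark_of(k,n)[:1]])
E
```

```text
[ 0.3785 -0.0915  0.2345] [-0.7514  0.0174 -0.2748] 0.7533571231111554
top bar_eye [([0.5166, -0.085, 0.0279], 0.76)]
top bar_grip [([0.5105, -0.0353, 0.036], 0.7)]
top bar_channel [([0.4927, 0.0856, 0.0305], 0.95)]
top bar [([0.5024, 0.0251, 0.0064], 0.61)]
top lever_tip [([0.6309, -0.0499, 0.1024], 0.7)]
top rack [([0.5553, -0.3514, -0.0033], 0.65)]
top flask [([0.3803, -0.3967, -0.0009], 0.83)]
top beaker [([0.3858, 0.3718, -0.0051], 0.9)]
top reagent [([0.6838, -0.2338, 0.0003], 0.98)]
scene bar_eye [([0.5185, -0.087, 0.0295], 0.89)]
scene bar_grip [([0.5067, -0.0309, 0.0356], 0.66)]
scene bar_channel [([0.4904, 0.0834, 0.0297], 0.73)]
scene bar [([0.4996, 0.0247, 0.0061], 0.92)]
scene lever_tip [([0.6308, -0.0416, 0.0978], 0.95)]
scene rack [([0.6334, -0.0431, 0.1014], 0.69)]
scene flask [([0.3848, -0.3904, 0.0], 0.58)]
scene beaker [([0.3891, 0.3686, -0.0001], 0.58)]
scene reagent [([0.6805, -0.2334, 0.0051], 0.73)]
```

View pics/scene9.png

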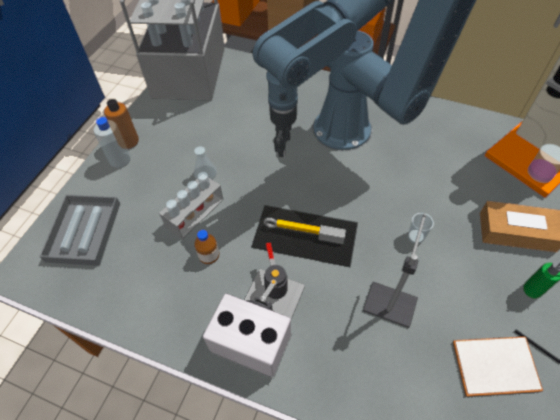

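The picture shows the bar lying flat on the mat at (305,230) and the red lever swung to closed at (270,255). The bystanders stand where they were, and the arm is clear.

```bash
python3 -c "
from bench import ctrl
print(ctrl.hand_in())"
```

```text
the job is handed in; nothing more can be done
None
```

The job is handed in at about 33 s: using only the bar, the lever was swung to about 1.2 rad (fully closed), the bar was laid back flat on the mat channel side down, and the glassware and rack are where they were to within measurement error; the hand-in gave no verdict.

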